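# Put the top cartridge away and close its box

## Robot

A 7-joint arm with a two-finger parallel gripper is mounted at the origin on the work surface. World frame = base frame: x ahead of the robot, y to its left, z up, the work surface at z = 0. Lengths are in mm, angles in rad, forces in N, time in s.
With the tool pointing down it reaches from about 425 to 1025 mm from the base axis. Payload 3.6 kg.
Tool frame: the origin (TCP) lies at the very end of the fingers, on their centre line; the grasp point (between the pads) lies 19 mm behind it; z points along the fingers, y is the line along which they close (so a half turn about z gives the same grasp; the last joint's range is limited). The gripper opens to 85 mm and grips with 20 to 120 N. Pads are 22 mm wide; open, the fingers measure 114 mm over their backs; the gripper's body (76 mm by 85 mm) begins 54 mm behind the grasp point. The pads swing forward as they close: fully open they stand 13 mm farther back than shut.
Start: joints at [1.244, 0.591, 0.048, 1.609, -0.033, 0.943, -0.034], TCP at [167.966, -705.278, 231.302] pointing down, gripper open.
Joint ranges: [-2.69, 2.69], [-0.47, 2.24], [-1.27, 1.36], [0.19, 2.51], [-1.53, 4.68], [0.08, 2.07], [-3.09, 3.09]. Speed limits (rad/s): [2.57, 2.57, 3.14, 3.14, 3.14, 3.14, 3.14].

## Interface

Orientations are given as a 3x3 rotation matrix whose columns are the frame's x, y, z axes.
In Python, from bench import arm, optics gives the robot as it stands.
- The arm moves only by the tool drive_tool, never from a script. Its argument "series" is a list of rows, each a list of 4 numbers: the shift along the tool's x, y, z in cm, then the turn about the tool's z in degrees. In form: [[tx, ty, tz, turn], ...]. A call has 1 to 20 rows; each row is the pose to reach, as a shift and turn from the pose commanded when the call began, along the tool's axes at that moment; what a row does not reach only later rows make up. A row lasts 1/8 s, in which the tool goes at most 62.5 mm and 10.7 degrees, less where a joint would pass 70% of its speed; a pose out of reach is approached as far as the arm can. A call with a gripper value outside its range is refused whole. "gripper" is the opening, from 0 (shut) to 1 (fully open), set as the call begins (left out, the last holds). The fingers move at their own pace and stop on an object; "grip_force" is the grip in N (left out, the last holds). Time passes only in rows, so rows that repeat a pose let the fingers close. It gives the time, the measured TCP pose, the force, the opening and the grip force at its end, in the units of the state.
- arm.get_obs(): the state, without advancing time (a new reading comes with each control period).
- optics.capture(name): name is "scene" or "top" or "wrist"; returns the picture (384x512x3 uint8, red, green, blue); there is no depth.
- optics.get_calibration(name): a dict with "mtx" (3x3 intrinsics, pixels), "world_to_cam" (4x4, takes a point from world to camera coordinates); the wrist camera has in their place "hand_eye" (4x4, takes a point from camera to tool coordinates, whose origin is the TCP and whose axes are the flange's). Camera axes: x right, y down, z forward; pixel columns grow to the right and rows downward; lengths in mm; the calibration is good to about 2 mm. A picture is of the moment at which its call begins: read the wrist's pose just before it. get_calibration takes no time and is no camera call.
- arm.hand_in(): hands the job in; it is judged then, once.
The state is a dict: "time": time; "joint_positions": joint angles; "qd": joint speeds; "joint_efforts": joint torques, N m; "eef_pos": TCP position; "eef_rot": TCP orientation; "wrist_force": force on the tool from outside, world axes, zero at the start; "torque": the same for the moment, N m; "width": finger opening in mm; "grip_force": force on a finger pad.
Only numpy, scipy, OpenCV 4.12 (cv2) and the standard library are available. Lean on these libraries where they do the work, as an engineer would, in place of code of your own. Each camera call takes 0.05 s, during which the arm holds its last target. There are 200 camera calls.

## Task

Put the top cartridge of the stack away: lay it flat, label side up, in the large compartment of the open bamboo box (set it down, don't drop it) and then gently lower the box's hinged lid until it is fully shut, without letting it slam. Leave the other two cartridges stacked where they are and don't disturb the other things on the shelf.

Things in the scene. Friction and masses are not known exactly. Their poses are not given: they have to be found in the camera images.
- cart_top_c (a point): centre of the top cartridge of the stack of three: a grey slab 100 (its x) x 60 (its y) x 20 mm (its z, up), about 90 g, paper label on top. Its underside is 10 mm below this point and rests directly on the next cartridge, so fingers reaching lower than that would take hold of the middle one too
- cart_mid_c (a point): centre of the middle cartridge, same shape, loose; stays where it is
- cart_low_c (a point): centre of the lowest cartridge, same shape, loose, on the shelf surface; stays where it is
- box: open bamboo box fixed to the shelf; origin at the centre of its underside; outer size 150 (x) x 216 (y) x 48 mm high without the lid, walls and floor 8 mm. Its x points towards the wall with the lid hinge, z up. A 6 mm divider across at y = +51 mm (30 mm high inside) parts a large compartment (134 x 148 mm, y from -100 to +48 mm) from a narrow one that holds two pens
- bay (a point): centre of the large compartment's floor (8 mm above the shelf surface); its axes are those of the box; surrounding rim 40 mm above this point
- lid_hinge (a point): middle of the lid's hinge line, at the top outer edge of the box's +x wall (75 mm from the box's centre, 48 mm above the shelf surface). The hinge line runs along the box's y
- lid_edge (a point): middle of the lid's free edge, on its outer face (the face on top when shut). The lid is a board 150 x 216 x 10 mm, 240 g, whose underside passes through the hinge line, with a small tab 44 mm wide sticking out 11 mm beyond the free edge. Site axes turn with the lid: z is the normal of the outer face, -x runs from hinge to free edge
- lid (a joint): lid angle, rad: 0 = shut flat on the rim, 1.57 = upright, starts open between 1.45 and 1.85, stop at 1.9. The stiff hinge (about 0.3 N m of friction) holds the lid wherever it is left; pushing on its outer face about 115 mm from the hinge takes a few newtons
- mushroom: small white ceramic mushroom figurine, 48 mm across, 50 mm tall, origin under its foot; leave alone
- jar: round glass jar with screw lid, 68 mm across, 85 mm tall, origin at the centre of its underside; leave alone
- console: transparent green hand-held console lying flat, 82 x 145 x 22 mm, origin at the centre of its underside; leave alone
- grip: dark silicone controller grip with two horns, about 120 x 130 x 26 mm, lying flat, origin under its middle; leave alone

How it is judged (in metres and radians):
On the way, in this order (a step that is already met when the one before it is completed fails the run):
1. the top cartridge lies flat in the large compartment, released, with the lid still open (x of cart_top_c in the frame of box between -0.067 and 0.067 m and y of cart_top_c in the frame of box between -0.1 and 0.048 m and z of cart_top_c in the frame of box between 0.012 and 0.024 m and angle between cart_top_c's own z axis and vertical below 0.12 rad and contact force between the fingers and cart_top below 0.05 N and value of joint lid above 0.9 rad), for 0.2 s.
2. the lid is fully shut over the cartridge (x of cart_top_c in the frame of box between -0.067 and 0.067 m and y of cart_top_c in the frame of box between -0.1 and 0.048 m and z of cart_top_c in the frame of box between 0.012 and 0.024 m and angle between cart_top_c's own z axis and vertical below 0.12 rad and value of joint lid below 0.04 rad), for 0.2 s.
At the end, for the whole second after the job is handed in: the cartridge that was on top lies flat (within 0.12 rad), label up, on the floor of the box's large compartment; the lid is shut to within 0.04 rad (6 mm at its free edge); the other two cartridges are still stacked within 20 mm of where they were (all of step 2 and horizontal distance between cart_mid_c and cart_low_c below 0.02 m and distance of each of cart_mid_c, cart_low_c from where it was at the start of the episode below 0.02 m); the robot touches nothing.
It fails at once if the lid slams: it turns faster than 2 rad/s in the last 0.5 rad before shutting (value of joint lid below 0.5 rad and velocity of joint lid below -2 rad/s).
It fails at once if the top cartridge is dropped or thrown (faster than 0.8 m/s while no finger touches it: a fall of more than about 30 mm) (contact force between the fingers and cart_top below 0.05 N and linear speed of cart_top above 0.8 m/s).
It fails at once if the middle or lowest cartridge is moved more than 30 mm (distance of any of cart_mid_c, cart_low_c from where it was at the start of the episode above 0.03 m).
It fails at once if the mushroom, jar, console, or controller grip is moved more than 30 mm or tipped over 0.4 rad (distance of any of mushroom, jar, console, grip from where it was at the start of the episode above 0.03 m or angle between any of mushroom, jar, console, grip's own z axis and vertical above 0.4 rad).
It also fails if it takes over 59 s, if anything falls off the work surface, if the arm or the gripper's body presses on something with over 40 N, if the wrist force passes 120 N, or if a joint passes its speed limit or range.

## Working session

There is one attempt and no reset: what is moved stays moved. The work goes in short steps, Python scripts to look and compute and a tool call to move; the robot and the scene stay as the last step left them, time stands still between calls to the robot, and variables do not carry over. Pictures are saved under pics/ and viewed, at most 10 in all, crops included, and the job is handed in when it is done.

Besides the shell and the picture viewer there is one more tool, called as name([rows], argument=value, ...), one row to a line, values as JSON. drive_tool: Moves the arm, as the interface text tells. Its arguments: {"type":"object","properties":{"series":{"type":"array","items":{"type":"array","items":{"type":"number"}}},"gripper":{"type":"number"},"grip_force":{"type":"number"}},"required":["series"]}

```bash
ls; mkdir -p pics; python3 - <<'E'
from bench import arm, optics
import cv2,numpy as np
o=arm.get_obs(); print(o['time'],o['eef_pos'],np.round(o['eef_rot'],3),o['width'])
for n in ('scene','top'):
    im=optics.capture(n); cv2.imwrite(f'pics/{n}0.png',im[:,:,::-1])
    c=optics.get_calibration(n); print(n,np.round(c['mtx'],1).tolist(),np.round(c['world_to_cam'],3).tolist())
print(np.round(optics.get_calibration('wrist')['hand_eye'],3).tolist())
E
```

```text
pics
0.0 [ 167.76324446 -704.46474505  230.13268718] [[ 0.973  0.232 -0.001]
 [ 0.232 -0.973  0.002]
 [-0.    -0.002 -1.   ]] 85.55028046542373
scene [[382.1, 0.0, 259.5], [0.0, 382.1, 195.2], [0.0, 0.0, 1.0]] [[-0.47, 0.883, -0.016, 269.277], [0.669, 0.344, -0.659, -354.58], [-0.576, -0.32, -0.752, 1193.674], [0.0, 0.0, 0.0, 1.0]]
top [[368.4, 0.0, 252.0], [0.0, 368.4, 193.4], [0.0, 0.0, 1.0]] [[0.015, -1.0, 0.027, -1.582], [-0.98, -0.02, -0.197, 581.82], [0.198, -0.024, -0.98, 887.528], [0.0, 0.0, 0.0, 1.0]]
[[0.002, -0.965, -0.264, 66.721], [1.0, 0.002, 0.001, -0.018], [-0.001, -0.264, 0.965, -143.017], [0.0, 0.0, 0.0, 1.0]]
```

View pics/top0.png

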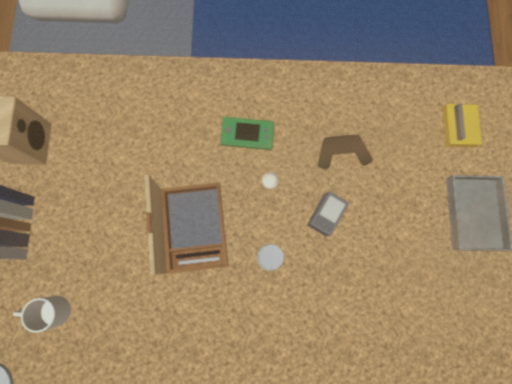

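View pics/scene0.png

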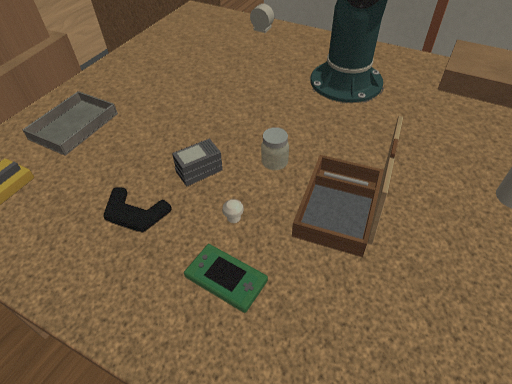

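The top view shows the stack at about (328,213), the box at about (195,228) with the lid on its left (+y world), the mushroom at (270,181) and the jar at (270,257). I'll get contours now.

```bash
cat > h.py <<'E'
import numpy as np, cv2
from bench import arm, optics
def cam(n,obs=None):
    c=optics.get_calibration(n)
    if n=='wrist':
        T=np.eye(4);T[:3,:3]=obs['eef_rot'];T[:3,3]=obs['eef_pos'];W=np.linalg.inv(T@c['hand_eye'])
    else: W=np.array(c['world_to_cam'])
    return np.array(c['mtx']),W
def ray(K,W,px,z):
    px=np.atleast_2d(np.float64(px)); d=np.c_[px,np.ones(len(px))]@np.linalg.inv(K).T@W[:3,:3]
    o=-W[:3,:3].T@W[:3,3]; return o+d*((z-o[2])/d[:,2])[:,None]
def proj(K,W,P):
    q=(np.atleast_2d(P)@W[:3,:3].T+W[:3,3])@K.T; return q[:,:2]/q[:,2:]
E
python3 - <<'E'
from h import *
K,W=cam('top')
for p,z,n in [((328,213),60,'stack'),((195,228),48,'box'),((270,181),50,'mush'),((270,257),85,'jar'),((345,150),20,'grip'),((247,133),20,'cons')]: print(n,ray(K,W,p,z).round())
a=cv2.imread('pics/top0.png')
b=cv2.resize(a[180:245,300:360],None,fx=8,fy=8,interpolation=cv2.INTER_CUBIC)
c=cv2.resize(a[170:280,140:240],None,fx=5,fy=5,interpolation=cv2.INTER_CUBIC)[:550]
o=np.zeros((550,1000-20,3),np.uint8); o[:520,:480]=b; o[:,480:]=c
cv2.imwrite('pics/c0.png',cv2.resize(o,None,fx=.8,fy=.8))
E
```

```text
stack [[ 534. -186.   60.]]
box [[491. 151.  48.]]
mush [[617. -38.  50.]]
jar [[421. -37.  85.]]
grip [[ 717. -247.   20.]]
cons [[759.  24.  20.]]
```

View pics/c0.png

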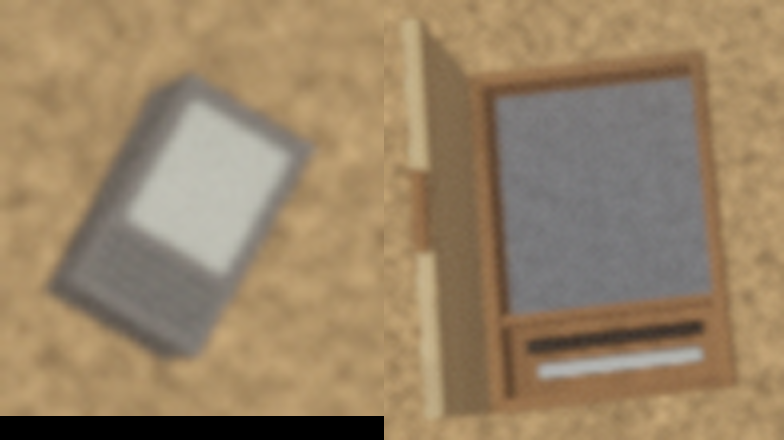

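The stack's long axis runs at about −29° in the world, and the box's x at about 96°. I'll bring the wrist over the stack, turned to match.

drive_tool([
  [4, -3.5, -1, 8],
  [8, -7, -2, 16],
  [12, -10.5, -3, 24],
  [16, -14, -3, 32],
  [20, -17.5, -3, 43],
  [24, -21, -3, 43],
  [28, -24.5, -3, 43],
  [32, -28, -3, 43],
  [36, -31.5, -3, 43],
  [40, -35, -3, 43],
  [44, -38.5, -3, 43],
  [47.6, -41.9, -3, 43],
  [47.6, -41.9, -3, 43],
  [47.6, -41.9, -3, 43],
], gripper=1)

```text
time: 1.85
eef_pos: [533.2, -187.8, 260.9]
eef_rot: [[0.869, -0.494, -0.001], [-0.494, -0.869, -0.0], [-0.001, 0.001, -1.0]]
wrist_force: [-1.3, -1.0, 0.8]
width: 85.4
grip_force: 0.0
```

```bash
python3 - <<'E'
from h import *
o=arm.get_obs(); np.save('o1.npy',o,allow_pickle=True)
print(o['time'],o['eef_pos'].round(1),np.round(o['eef_rot'],3).tolist(),np.round(o['joint_positions'],2))
im=optics.capture('wrist')[:,:,::-1]; cv2.imwrite('pics/w1.png',im)
E
```

```text
1.85 [ 533.2 -187.8  260.9] [[0.869, -0.494, -0.001], [-0.494, -0.869, -0.0], [-0.001, 0.001, -1.0]] [ 0.15  0.36  0.14  1.95 -0.06  0.84 -1.76]
```

View pics/w1.png

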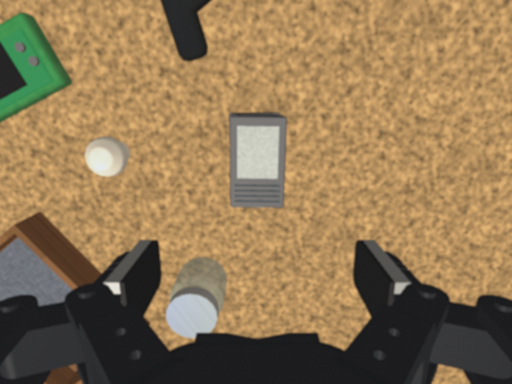

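The stack is at the centre, with top-face corners near (231,118), (286,118), (284,207) and (232,207). The narrow dark band above them is the end face. I'll measure it and check the sizes.

```bash
python3 - <<'E'
from h import *
o=np.load('o1.npy',allow_pickle=True).item(); K,W=cam('wrist',o)
im=cv2.imread('pics/w1.png'); s=cv2.cvtColor(im,cv2.COLOR_BGR2HSV)
m=((s[...,1]<60)).astype(np.uint8)*255; m[:100]=0;m[220:]=0;m[:,:210]=0;m[:,310:]=0
m=cv2.morphologyEx(m,cv2.MORPH_OPEN,np.ones((5,5)))
c=max(cv2.findContours(m,0,2)[0],key=cv2.contourArea); print(cv2.boundingRect(c),cv2.minAreaRect(c))
print(im[105:130:1,258].mean(1).round().tolist()); print(im[198:215,258].mean(1).round().tolist())
lab=((s[...,1]<40)&(s[...,2]>170)&(m>0)).astype(np.uint8); l=max(cv2.findContours(lab,0,2)[0],key=cv2.contourArea); print('label',cv2.minAreaRect(l), cv2.boundingRect(l))
q=np.array([(231,118),(286,118),(284,207),(232,207)]); p=ray(K,W,q,60);print(p.round(1),p.mean(0))
print([np.linalg.norm(p[i]-p[i-1]).round(1) for i in range(4)])
# second view: centre in top camera
Kt,Wt=cam('top'); print(proj(Kt,Wt,p).round(1))
Ks,Ws=cam('scene'); print(proj(Ks,Ws,p).round(1))
# box rim outer corners from top
b=ray(Kt,Wt,[(162.75,188.75),(219.75,183.25),(227.75,265.5),(166.5,272)],48); print(b.round(1),b.mean(0),[np.linalg.norm(b[i]-b[i-1]).round(1) for i in range(4)])
E
```

```text
(230, 113, 56, 94) ((257.5, 159.5), (93.0, 55.0), 90.0)
[146.0, 140.0, 134.0, 128.0, 126.0, 124.0, 115.0, 93.0, 70.0, 62.0, 61.0, 73.0, 95.0, 112.0, 119.0, 120.0, 120.0, 120.0, 119.0, 121.0, 138.0, 167.0, 190.0, 197.0, 199.0]
[117.0, 111.0, 99.0, 98.0, 109.0, 118.0, 120.0, 122.0, 126.0, 131.0, 126.0, 120.0, 120.0, 124.0, 131.0, 142.0, 147.0]
label ((257.5, 152.0), (52.0, 41.0), 90.0) (237, 126, 42, 53)
[[ 590.  -189.8   60. ]
 [ 561.8 -239.6   60. ]
 [ 476.9 -191.7   60. ]
 [ 505.6 -141.    60. ]] [ 533.596974   -190.50549711   60.        ]
[np.float64(97.4), np.float64(57.2), np.float64(97.5), np.float64(58.3)]
[[329.  191.6]
 [348.6 202.8]
 [330.9 235.6]
 [310.7 223.9]]
[[182.1 166.8]
 [171.8 152.5]
 [208.5 137.6]
 [219.9 151. ]]
[[591.3 239.1  48. ]
 [609.   92.6  48. ]
 [399.3  66.   48. ]
 [381.3 216.7  48. ]] [495.22592918 153.60843346  48.        ] [np.float64(211.2), np.float64(147.5), np.float64(211.3), np.float64(151.8)]
```

Sizes come out at 97.5 x 57.5 mm against 100 x 60, and the top view agrees. The centre is (533.6, −190.5). I'll descend partway, then finish.

drive_tool([
  [0.17, 0.2, 5, 0],
  [0.17, 0.2, 10, 0],
  [0.17, 0.2, 15, 0],
  [0.17, 0.2, 17, 0],
  [0.17, 0.2, 17, 0],
  [0.17, 0.2, 17, 0],
])

```text
time: 2.65
eef_pos: [534.6, -191.4, 92.2]
eef_rot: [[0.869, -0.496, 0.001], [-0.496, -0.869, -0.001], [0.002, 0.0, -1.0]]
wrist_force: [1.0, -0.3, 0.3]
width: 85.6
grip_force: 0.0
```

```bash
python3 - <<'E'
from h import *
o=arm.get_obs(); print(o['eef_pos'].round(1))
im=optics.capture('wrist')[:,:,::-1]; cv2.imwrite('pics/w2.png',im)
E
```

```text
[ 534.6 -191.4   92.2]
```

View pics/w2.png

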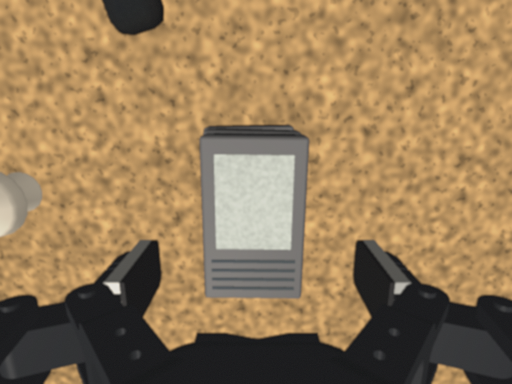

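The cartridge is centred between the fingers: its edges at 201–308 average 254, and the fingers' centre is at 257. I'll descend to z of about 42 and grip.

drive_tool([
  [0, 0, 2.5, 0],
  [0, 0, 4.5, 0],
  [0, 0, 5, 0],
  [0, 0, 5, 0],
  [0, 0, 5, 0],
])

```text
time: 3.32
eef_pos: [535.2, -190.3, 42.3]
eef_rot: [[0.869, -0.494, 0.002], [-0.494, -0.869, -0.001], [0.002, -0.0, -1.0]]
wrist_force: [-0.3, 0.2, 0.6]
width: 85.1
grip_force: 0.0
```

drive_tool([
  [0, 0, 0, 0],
  [0, 0, 0, 0],
  [0, 0, 0, 0],
  [0, 0, 0, 0],
  [0, 0, 0, 0],
  [0, 0, 0, 0],
], gripper=0.4, grip_force=35)

```text
time: 4.08
eef_pos: [534.8, -190.1, 42.0]
eef_rot: [[0.869, -0.494, 0.001], [-0.494, -0.869, -0.0], [0.001, -0.0, -1.0]]
wrist_force: [-0.6, -0.2, 6.2]
width: 59.2
grip_force: 37.8
```

drive_tool([
  [0, 0, -0.5, 0],
  [0, 0, -1.5, 0],
  [0, 0, -3, 0],
  [0, 0, -6, 0],
  [0, 0, -10, 0],
  [0, 0, -14, 0],
  [0, 0, -18, 0],
  [0, 0, -18, 0],
  [0, 0, -18, 0],
])

```text
time: 5.2
eef_pos: [533.6, -189.7, 221.3]
eef_rot: [[0.87, -0.494, -0.001], [-0.494, -0.87, 0.0], [-0.001, 0.0, -1.0]]
wrist_force: [0.1, 0.6, -1.9]
width: 58.9
grip_force: 38.2
```

```bash
python3 - <<'E'
from h import *
o=arm.get_obs(); print(o['eef_pos'].round(1))
a=optics.capture('wrist')[:,:,::-1];b=optics.capture('top')[:,:,::-1]; cv2.imwrite('pics/top3.png',b)
cv2.imwrite('pics/w3.png',np.hstack([cv2.resize(a,(400,300)),cv2.resize(b[130:290,140:353],(400,300),interpolation=2)]))
E
```

```text
[ 533.6 -189.7  221.3]
```

View pics/w3.png

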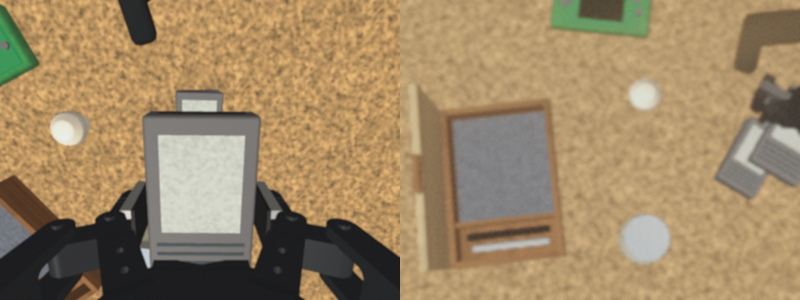

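Only the top cartridge was taken; the middle one, with its label, is still in place. Next I'll move over the compartment at about (522, 149), turning −36°.

drive_tool([
  [-1.5, -2.4, -1, -3],
  [-4, -6.5, -1, -9],
  [-7, -11.4, -1, -17],
  [-10, -16.3, -1, -25],
  [-13, -21.2, -1, -33],
  [-15.5, -25.3, -1, -36.3],
  [-17.2, -28, -1, -36.3],
  [-17.7, -28.9, -1, -36.3],
  [-17.7, -28.9, -1, -36.3],
  [-17.7, -28.9, -1, -36.3],
])

```text
time: 6.55
eef_pos: [523.3, 146.3, 230.8]
eef_rot: [[0.994, 0.114, -0.001], [0.114, -0.994, -0.002], [-0.001, 0.001, -1.0]]
wrist_force: [-0.2, 0.4, -1.6]
width: 59.2
grip_force: 38.2
```

```bash
python3 - <<'E'
from h import *
o=arm.get_obs(); np.save('o4.npy',o,allow_pickle=True); print(o['eef_pos'].round(1),o['width'],np.round(o['eef_rot'],3).tolist())
a=optics.capture('wrist')[:,:,::-1];b=optics.capture('scene')[:,:,::-1]; cv2.imwrite('pics/w4r.png',a)
cv2.imwrite('pics/w4.png',np.hstack([a[:,:],cv2.resize(b[60:270,270:430],(288,384),interpolation=2)]))
E
```

```text
[523.3 146.3 230.8] 59.2299948827065 [[0.994, 0.114, -0.001], [0.114, -0.994, -0.002], [-0.001, 0.001, -1.0]]
```

View pics/w4.png

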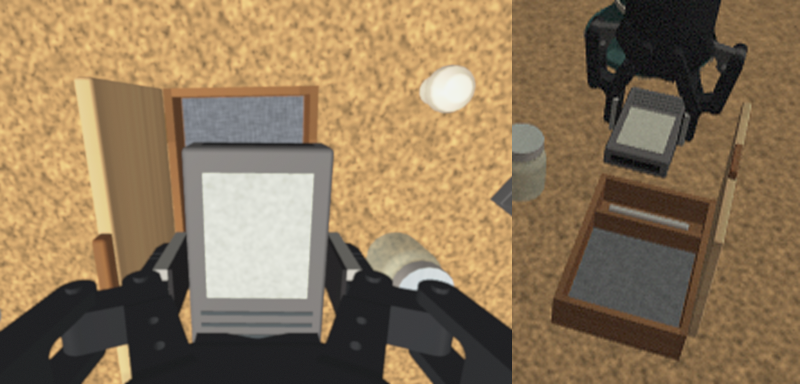

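The box's far rim corners are at (165,90) and (317,87), and the inner edges of the side walls at 182 and 304. The lid's free-edge far corner is at about (80,80)–(93,80).

```bash
python3 - <<'E'
from h import *
o=np.load('o4.npy',allow_pickle=True).item(); K,W=cam('wrist',o)
p=ray(K,W,[(165,90),(317,87)],48); d=p[0]-p[1]; print(p.round(1),np.linalg.norm(d),np.degrees(np.arctan2(d[1],d[0])))
ang=np.radians(96.8); ex=np.array([np.cos(ang),np.sin(ang)]); ey=np.array([-ex[1],ex[0]])
mid=p.mean(0)[:2]; c=mid+108*ey; print('box centre',c)
c=(c+np.array([495.2,153.6]))/2; print('avg',c)
print('tcp in box',[(o['eef_pos'][:2]-c)@ex,(o['eef_pos'][:2]-c)@ey])
# lid corner pixels in plane y_box=-108
for n,q in (('wrist',(80,80)),('wrist',(93,80))):
    o_=-W[:3,:3].T@W[:3,3]; r=W[:3,:3].T@np.linalg.inv(K)@np.array([*q,1.]); e3=np.r_[ey,0]
    t=(-108-(o_[:2]-c)@ey)/(r@e3); P=o_+t*r; x=(P[:2]-c)@ex; print(n,q,P.round(1),'xbox',x, 'angle',np.arctan2(P[2]-48,75-x),'r',np.hypot(P[2]-48,x-75))
E
```

```text
[[590.1 242.4  48. ]
 [609.7  97.3  48. ]] 146.4372953940167 97.72325043860144
box centre [492.65930194 157.09179249]
avg [493.92965097 155.34589624]
tcp in box [np.float64(-12.416333740501567), np.float64(-28.07735192626064)]
wrist (80, 80) [589.8 263.6 163.1] xbox 96.18669334199042 angle 1.7528835991549936 r 117.00007584402265
wrist (93, 80) [590.7 255.8 162.7] xbox 88.32614668506999 angle 1.6864408628680578 r 115.49094122178872
```

drive_tool([
  [0, 0, 3, 0],
  [0, 0, 7, 0],
  [0, 0, 11, 0],
  [0, 0, 15, 0],
  [0, 0, 18, 0],
  [0, 0, 20, 0],
  [0, 0, 20.7, 0],
  [0, 0, 21.2, 0],
  [0, 0, 21.5, 0],
  [0, 0, 21.5, 0],
  [0, 0, 21.5, 0],
])

```text
time: 8.02
eef_pos: [523.6, 148.9, 16.8]
eef_rot: [[0.993, 0.117, 0.001], [0.117, -0.993, 0.0], [0.001, -0.0, -1.0]]
wrist_force: [0.1, 0.3, -1.5]
width: 59.0
grip_force: 38.2
```

drive_tool([
  [0, 0, 0.2, 0],
  [0, 0, 0.4, 0],
  [0, 0, 0.55, 0],
  [0, 0, 0.65, 0],
  [0, 0, 0.65, 0],
  [0, 0, 0.65, 0],
])

```text
time: 8.78
eef_pos: [523.2, 148.8, 10.0]
eef_rot: [[0.993, 0.117, -0.0], [0.117, -0.993, -0.0], [-0.0, -0.0, -1.0]]
wrist_force: [-1.5, -0.0, 4.6]
width: 59.4
grip_force: 38.8
```

It's touching the floor. I'll release partway so the fingers stay clear of the walls, then rise.

drive_tool([
  [0, 0, 0, 0],
  [0, 0, 0, 0],
  [0, 0, 0, 0],
  [0, 0, 0, 0],
  [0, 0, -1, 0],
  [0, 0, -3, 0],
  [0, 0, -6, 0],
  [0, 0, -11, 0],
  [0, 0, -17, 0],
  [0, 0, -23, 0],
  [0, 0, -25, 0],
  [0, 0, -25, 0],
], gripper=0.9)

```text
time: 10.28
eef_pos: [524.2, 149.0, 262.2]
eef_rot: [[0.993, 0.116, 0.005], [0.116, -0.993, 0.002], [0.005, -0.001, -1.0]]
wrist_force: [0.1, 0.5, -1.3]
width: 76.6
grip_force: 0.0
```

```bash
python3 - <<'E'
from h import *
o=arm.get_obs(); np.save('o5.npy',o,allow_pickle=True); print(o['time'],o['eef_pos'].round(1),o['width'])
a=optics.capture('wrist')[:,:,::-1];b=optics.capture('scene')[:,:,::-1]; cv2.imwrite('pics/w5r.png',a);cv2.imwrite('pics/s5r.png',b)
cv2.imwrite('pics/w5.png',np.hstack([a[:,:],cv2.resize(b[60:270,270:430],(288,384),interpolation=2)]))
E
```

```text
10.275 [524.2 149.  262.2] 76.64523813238469
```

View pics/w5.png

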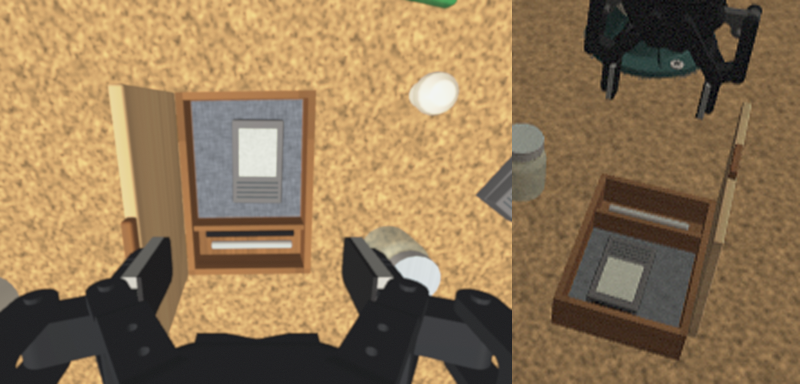

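The cartridge lies flat, label up, in the large compartment, and the lid is still open, leaning slightly out. I'll shut the gripper, go over the lid to beyond its outer face, and descend there.

drive_tool([
  [0, 0, -1, 0],
  [-0.5, -3, -1, 0],
  [-1, -7, -1, 0],
  [-1.5, -12, -1, 0],
  [-1.9, -16, -1, 0],
  [-1.9, -18.5, -1, 0],
  [-1.9, -18.5, 0, 0],
  [-1.9, -18.5, 4, 0],
  [-1.9, -18.5, 8, 0],
  [-1.9, -18.5, 11, 0],
  [-1.9, -18.5, 11.2, 0],
  [-1.9, -18.5, 11.2, 0],
], gripper=0)

```text
time: 11.88
eef_pos: [483.4, 329.3, 148.0]
eef_rot: [[0.993, 0.115, 0.0], [0.115, -0.993, -0.001], [0.0, 0.001, -1.0]]
wrist_force: [1.2, 0.1, 0.1]
width: -0.1
grip_force: 0.0
```

```bash
python3 - <<'E'
from h import *
o=arm.get_obs(); print(o['time'],o['eef_pos'].round(1),o['width'],o['wrist_force'].round(1))
c=np.array([493.9,155.3]);a=np.radians(96.8);ex=np.array([np.cos(a),np.sin(a)]);ey=np.array([-ex[1],ex[0]]);d=o['eef_pos'][:2]-c
print(d@ex,d@ey)
for th in [1.4,1.3,1.2,1.1,1,.9,.8,.7,.6,.5,.4,.3,.25,.2,.15,.1,.05,0]:
    r=110; x=90-r*np.cos(th)+10*np.sin(th); z=48+r*np.sin(th)+10*np.cos(th)
    print(th,'x',round(x),'z',round(z),'ty',round(-(x-d@ex)/10,1),'tz',round((o['eef_pos'][2]-z)/10,1))
E
```

```text
11.875 [483.4 329.3 148. ] -0.1159443201232224 [1.2 0.1 0.1]
173.98072010064044 -10.201952598776893
1.4 x 81 z 158 ty 9.3 tz -1.0
1.3 x 70 z 157 ty 10.4 tz -0.9
1.2 x 59 z 154 ty 11.5 tz -0.6
1.1 x 49 z 151 ty 12.5 tz -0.3
1 x 39 z 146 ty 13.5 tz 0.2
0.9 x 29 z 140 ty 14.5 tz 0.8
0.8 x 21 z 134 ty 15.3 tz 1.4
0.7 x 12 z 127 ty 16.2 tz 2.1
0.6 x 5 z 118 ty 16.9 tz 3.0
0.5 x -2 z 110 ty 17.6 tz 3.8
0.4 x -7 z 100 ty 18.1 tz 4.8
0.3 x -12 z 90 ty 18.6 tz 5.8
0.25 x -14 z 85 ty 18.8 tz 6.3
0.2 x -16 z 80 ty 19.0 tz 6.8
0.15 x -17 z 74 ty 19.1 tz 7.4
0.1 x -18 z 69 ty 19.2 tz 7.9
0.05 x -19 z 63 ty 19.3 tz 8.5
0 x -20 z 58 ty 19.4 tz 9.0
```

Next is the push, first half: following the arc down to about 0.8 rad.

drive_tool([
  [0, 2, -0.5, 0],
  [0, 4, -1, 0],
  [0, 5.5, -1, 0],
  [0, 6.8, -1, 0],
  [0, 8, -1, 0],
  [0, 9.3, -1, 0],
  [0, 10.4, -0.9, 0],
  [0, 11.5, -0.6, 0],
  [0, 12.5, -0.3, 0],
  [0, 13.5, 0.2, 0],
  [0, 14.5, 0.8, 0],
  [0, 15.3, 1.4, 0],
  [0, 15.3, 1.4, 0],
])

```text
time: 13.5
eef_pos: [500.2, 176.8, 133.0]
eef_rot: [[0.993, 0.115, -0.002], [0.115, -0.993, -0.001], [-0.002, 0.001, -1.0]]
wrist_force: [-0.6, 0.0, -0.7]
width: -0.4
grip_force: 0.0
```

```bash
python3 - <<'E'
from h import *
o=arm.get_obs(); print(o['time'],o['eef_pos'].round(1),o['wrist_force'].round(1))
b=optics.capture('scene')[:,:,::-1]; t=optics.capture('top')[:,:,::-1]
cv2.imwrite('pics/s6.png',np.hstack([cv2.resize(b[60:270,270:430],(288,384),interpolation=2),cv2.resize(t[130:290,110:323],(480,384),interpolation=2)]))
E
```

```text
13.5 [500.2 176.8 133. ] [-0.6  0.  -0.7]
```

View pics/s6.png

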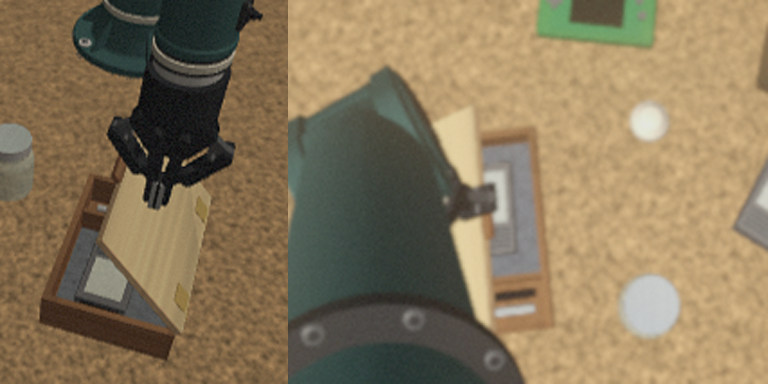

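The lid is about half closed, with the fingertips on its outer face. I'll continue slowly down.

drive_tool([
  [0, 0.9, 0.7, 0],
  [0, 1.6, 1.6, 0],
  [0, 2.3, 2.4, 0],
  [0, 2.6, 2.9, 0],
  [0, 2.8, 3.4, 0],
  [0, 3.1, 3.9, 0],
  [0, 3.3, 4.4, 0],
  [0, 3.5, 4.9, 0],
  [0, 3.7, 5.4, 0],
  [0, 3.8, 5.9, 0],
  [0, 3.9, 6.3, 0],
  [0, 3.9, 6.7, 0],
  [0, 4, 7, 0],
  [0, 4, 7.3, 0],
  [0, 4, 7.5, 0],
  [0, 4, 7.5, 0],
])

```text
time: 15.6
eef_pos: [505.2, 138.7, 58.6]
eef_rot: [[0.993, 0.117, -0.0], [0.117, -0.993, 0.0], [-0.0, -0.0, -1.0]]
wrist_force: [0.5, 0.5, 0.5]
width: -0.1
grip_force: 0.0
```

Now a gentle final press until the force shows the lid is seated on the rim.

drive_tool([
  [0, 0, 0.1, 0],
  [0, 0, 0.2, 0],
  [0, 0, 0.25, 0],
  [0, 0, 0.25, 0],
  [0, 0, 0.25, 0],
])

```text
time: 16.23
eef_pos: [505.3, 138.8, 58.0]
eef_rot: [[0.993, 0.117, 0.0], [0.117, -0.993, -0.0], [0.0, 0.0, -1.0]]
wrist_force: [-4.8, -0.8, 16.9]
width: -0.3
grip_force: 8.1
```

The lid is seated: z holds at 58.0, which is exactly the lid's top when shut, with 17 N upward. I'll retreat and check.

drive_tool([
  [0, 0, -0.5, 0],
  [0, 0, -2, 0],
  [0, 0, -6, 0],
  [0, 0, -11, 0],
  [0, 0, -16, 0],
  [0, 6, -20, 0],
  [0, 12, -20, 0],
  [0, 18, -20, 0],
  [0, 24, -20, 0],
  [0, 30, -20, 0],
  [0, 34, -20, 0],
  [0, 34, -20, 0],
  [0, 34, -20, 0],
])

```text
time: 17.85
eef_pos: [544.8, -198.1, 256.5]
eef_rot: [[0.993, 0.117, -0.0], [0.117, -0.993, 0.001], [-0.0, -0.001, -1.0]]
wrist_force: [0.7, 1.0, -0.1]
width: 0.2
grip_force: 0.0
```

```bash
python3 - <<'E'
from h import *
o=arm.get_obs(); print(o['time'],o['eef_pos'].round(1),o['wrist_force'].round(1))
b=optics.capture('scene')[:,:,::-1]; t=optics.capture('top')[:,:,::-1]
cv2.imwrite('pics/s7.png',np.hstack([cv2.resize(b[90:270,100:410],(496,288),interpolation=2),cv2.resize(t[130:290,130:290],(288,288),interpolation=2)]))
E
```

```text
17.85 [ 544.8 -198.1  256.5] [ 0.7  1.  -0.1]
```

View pics/s7.png

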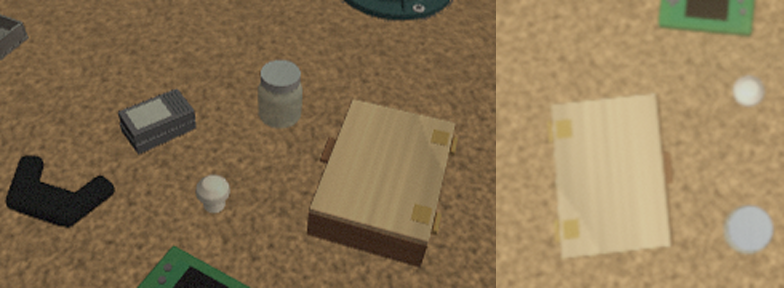

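The lid is flat and flush on the box, the two remaining cartridges are still stacked, and nothing else has moved. I'll hand it in.

```bash
python3 -c "
from bench import arm
print(arm.hand_in())"
```

```text
the job is handed in; nothing more can be done
None
```

The top cartridge lies flat, label up, in the large compartment with the lid fully shut on the rim; the other items look undisturbed, and the job is handed in (no verdict was returned).

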